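# Bring the blue bead round on the bead carousel

### The arm

A 6-joint arm with a two-finger parallel gripper is mounted at the origin on the work surface. World frame = base frame: x ahead of the robot, y to its left, z up, the work surface at z = 0. Lengths are in m, angles in rad, forces in N, time in s.
With the tool pointing down it reaches from about 0.375 to 0.925 m from the base axis. Payload 5.7 kg.
Tool frame: the origin (TCP) lies between the finger pads; the fingertips stand 17 mm ahead of it and the grasp point (between the pads) lies 2 mm behind it; z points along the fingers, y is the line along which they close (so a half turn about z gives the same grasp; the last joint's range is limited). The gripper opens to 85 mm and grips with 20 to 120 N. Pads are 22 mm wide; open, the fingers measure 114 mm over their backs; the gripper's body (76 mm by 85 mm) begins 54 mm behind the grasp point. The pads swing forward as they close: fully open they stand 13 mm farther back than shut.
Start: joints at [-1.266, 0.359, 1.51, -0, 1.272, -0.115], TCP at [0.245, -0.548, 0.228] pointing down, gripper open.
Joint ranges: [-2.97, 2.97], [-1.01, 2.36], [0.21, 2.38], [-0.96, 4.11], [0.2, 2.71], [-2.98, 2.98]. Speed limits (rad/s): [2.39, 2.39, 3.14, 3.14, 3.14, 3.14].

### API

Orientations are given as a unit quaternion [x, y, z, w].
In Python, from rig import bot gives the robot as it stands.
- The arm moves only by the tool carry_out, never from a script. Its argument "rows" is a list of rows, each a list of 6 numbers: the shift along the tool's x, y, z in mm, then the turn, a rotation vector about the tool's x, y, z in degrees. A call has 1 to 20 rows; each row is the pose to reach, as a shift and turn from the pose commanded when the call began, along the tool's axes at that moment; what a row does not reach only later rows make up. A row lasts 1/10 s, in which the tool goes at most 50 mm and 8.59 degrees, less where a joint would pass 70% of its speed; a pose out of reach is approached as far as the arm can. A call with a gripper value outside its range is refused whole. "fingers" is the finger opening in mm, from 0 to 85.4, set as the call begins (left out, the last holds). The fingers move at their own pace and stop on an object; "squeeze" is the grip in N (left out, the last holds). Time passes only in rows, so rows that repeat a pose let the fingers close. It gives the time, the measured TCP pose, the force, the opening and the grip force at its end, in the units of the state.
- bot.state(): the state, without advancing time (a new reading comes with each control period).
- bot.capture(name): name is "scene" or "top" or "wrist"; returns the picture (400x640x3 uint8, red, green, blue); there is no depth.
- bot.calibration(name): a dict with "fx", "fy", "cx", "cy" (pixels), "eye" and "rotation" of the camera in the world; the wrist camera has in their place "tool_from_camera" (4x4, takes a point from camera to tool coordinates, whose origin is the TCP and whose axes are the flange's). Camera axes: x right, y up, looking along -z (the intrinsics and any distortion apply to the point x, -y, -z); pixel columns grow to the right and rows downward; lengths in m; the calibration is good to about 2 mm. The wrist camera is an equidistant fisheye: a pixel r from the principal point sees the ray r / f radians off the axis. A picture is of the moment at which its call begins: read the wrist's pose just before it. calibration takes no time and is no camera call.
- bot.sign_off(): hands the job in; it is judged then, once.
The state is a dict: "time": time; "joints": joint angles; "dq": joint speeds; "joint_efforts": joint torques, N m; "tool_pos": TCP position; "tool_rot": TCP orientation; "ft_force": force on the tool from outside, world axes, zero at the start; "torque": the same for the moment, N m; "grip_width": finger opening in m; "gripper_force": force on a finger pad.
Only numpy, scipy, OpenCV 4.12 (cv2) and the standard library are available. Lean on these libraries where they do the work, as an engineer would, in place of code of your own. Each camera call takes 0.05 s, during which the arm holds its last target. There are 200 camera calls.

### The job

Turn the knob of the bead carousel clockwise until the big blue bead comes round to the white-capped tip of the red pawl, and leave it with the pawl clicked home in the notch beside the blue bead, not run on to the next one. Do not knock over the flower bottle.

Things in the scene. Friction and masses are not known exactly. Their poses are not given: they have to be found in the camera images.
- carousel (a joint): Level ratchet wheel, 194 mm across, upright axis. 12 beads (one blue), each beside one of the rim's 12 notches, 30 deg apart. Value in rad, grows clockwise from above; 1.571: pawl in the blue bead's notch; starts 1 or 2 notches (0.524 each) short. The pawl stops it turning back past a notch; let go between two, it slides back to the lower, so turn about 0.25 past the wanted one. Takes 0.2 N m.
- carousel_grip (a point): On the wheel's axis, at the height to grip the knob, 76 mm above the table; turns with the wheel. The knob is a dark wooden fin 56 mm long, 16 thick, 52 to 92 mm above the table. Axes: z up, x along the fin towards the blue bead (white stroke on that half of its top), y across it. Around it 20 mm beads, 54 mm or more from the axis, tops 50 mm above the table.
- pawl (a joint): Red sprung pawl with a white-capped tip, a bent bar about 50 mm long, 15 to 45 mm above the table, on a pivot on the fixed round wooden foot (260 mm across, 12 mm high) outside the wheel. Value in rad: about 0 with its tip home at the bottom of a notch, about 0.2 on a tooth's crest. Its spring presses it inwards; it needs no handling.
- bottle: Bystander: loose dark olive wine bottle with peach flowers, 74 mm across, 270 mm tall (flowers to about 420 mm), standing on the table on the -y side of the carousel. Origin at the centre of its underside, z up.

How it is judged:
By the outcome, as a careful person would: the job done as asked, in the order asked, and still so for the second after the job is handed in, with the robot touching nothing.
It also fails if it takes over 34 s, if anything falls off the work surface, if the arm or the gripper's body presses on something with over 40 N, if the wrist force passes 120 N, or if a joint passes its speed limit or range.

## Working session

There is one attempt and no reset: what is moved stays moved. The work goes in short steps, Python scripts to look and compute and a tool call to move; the robot and the scene stay as the last step left them, time stands still between calls to the robot, and variables do not carry over. Pictures are saved under pics/ and viewed, at most 10 in all, crops included, and the job is handed in when it is done.

Besides the shell and the picture viewer there is one more tool, called after "Call:" as name([rows], argument=value, ...), one row to a line, values as JSON. carry_out: Moves the arm, as the interface text tells. Its arguments: {"type":"object","properties":{"rows":{"type":"array"},"fingers":{"type":"number"},"squeeze":{"type":"number"}},"required":["rows"]}

```bash
mkdir -p pics; cat > h.py <<'E'
import numpy as np,cv2
from rig import bot
from scipy.spatial.transform import Rotation as R
def ray(name,uv,c=None):
    c=c or bot.calibration(name); return np.array(c["eye"]),np.array(c["rotation"])@np.array([(uv[0]-c["cx"])/c["fx"],-(uv[1]-c["cy"])/c["fy"],-1.])
def plane(name,uv,z):
    e,d=ray(name,uv); return e+d*(z-e[2])/d[2]
def px(name,p):
    c=bot.calibration(name); q=np.array(c["rotation"]).T@(np.array(p)-c["eye"]); return c["cx"]-c["fx"]*q[0]/q[2], c["cy"]+c["fy"]*q[1]/q[2]
def tri(a,ua,b,ub):
    e,d=ray(a,ua);f,g=ray(b,ub)
    s=np.linalg.lstsq(np.c_[d,-g],f-e,rcond=None)[0]; p,q=e+s[0]*d,f+s[1]*g
    return (p+q)/2,np.linalg.norm(p-q)
E
python3 - <<'E'
from h import *
t=bot.capture("top");s=bot.capture("scene")
np.save("t.npy",t);np.save("s.npy",s)
cv2.imwrite("pics/t.png",t[:,:,::-1]);cv2.imwrite("pics/s.png",s[:,:,::-1])
for n in("top","scene"):print(n,bot.calibration(n))
print(bot.state())
E
```

```text
top {'fx': 496.119860098548, 'fy': 496.119860098548, 'cx': 326.0643816840931, 'cy': 199.47188057501427, 'eye': array([ 0.46757295, -0.08958244,  1.05279299]), 'rotation': array([ 0.0299686 , -0.02413909, -0.70063569,  0.71248075])}
scene {'fx': 504.421484270363, 'fy': 504.421484270363, 'cx': 322.0290122973291, 'cy': 191.73154760165679, 'eye': array([ 1.39606444, -0.15916601,  0.89531127]), 'rotation': array([0.28578071, 0.26624681, 0.61423755, 0.68567795])}
{'time': 0.1, 'joints': array([-1.26609990e+00,  3.59446244e-01,  1.51133328e+00, -1.52072201e-05,
        1.27250029e+00, -1.15081470e-01]), 'dq': array([-0.00117656, -0.00141797, -0.00035517,  0.00156133, -0.00168617,
        0.00240379]), 'joint_efforts': array([-4.00647523e-04, -5.28652239e+01, -2.79350263e+01, -2.56115627e-04,
        4.99852089e-03,  1.22447162e-05]), 'tool_pos': array([ 0.24434456, -0.54731024,  0.22732629]), 'tool_rot': array([ 9.78053243e-01,  2.08353406e-01, -8.70913297e-05, -8.39104688e-04]), 'ft_force': array([ 0.45830505, -0.09360051,  0.11983426]), 'torque': array([-0.02620086,  0.09359425, -0.00826554]), 'gripper_force': 0.0, 'grip_width': 0.08517689029802508}
```

View pics/t.png

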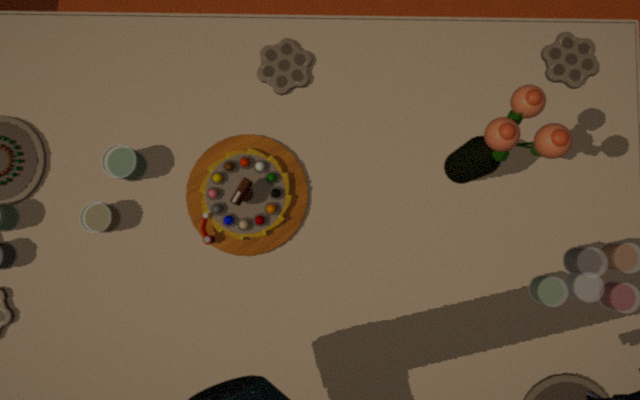

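View pics/s.png

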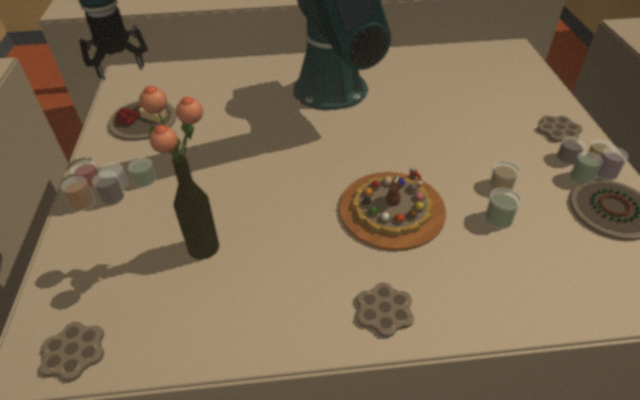

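Top view: wheel near (248,194), blue bead at (229,220), red pawl from about (208,240) to (206,215), and the bottle base near (460,170). Scene view: wheel near (392,205), bottle base near (202,250). I'll zoom in on the carousel.

```bash
sed -i 's/np.array(c\["rotation"\])/R.from_quat(c["rotation"]).as_matrix()/' h.py
python3 - <<'E'
from h import *
t=np.load("t.npy");s=np.load("s.npy")
a=cv2.resize(t[125:265,180:320],(600,600),interpolation=3);cv2.imwrite("pics/tz.png",a[:,:,::-1])
b=cv2.resize(s[160:255,330:455],(790,600),interpolation=3);cv2.imwrite("pics/sz.png",b[:,:,::-1])
for n,uv in(("top",(248,194)),("top",(460,170)),("scene",(392,208)),("scene",(202,248)),("top",(529,100)),("top",(502,134)),("top",(552,140))):print(n,uv,plane(n,uv,0.03))
print(tri("top",(502,134),"scene",(163,138)),tri("top",(529,100),"scene",(163,138)),tri("top",(552,140),"scene",(152,100)),tri("top",(502,134),"scene",(190,110)))
E
```

```text
top (248, 194) [0.55464254 0.08144748 0.03      ]
top (460, 170) [ 0.61177372 -0.35703447  0.03      ]
scene (392, 208) [0.57938204 0.08135546 0.03      ]
scene (202, 248) [ 0.65170752 -0.36208291  0.03      ]
top (529, 100) [ 0.76175192 -0.50169289  0.03      ]
top (502, 134) [ 0.68874571 -0.44460815  0.03      ]
top (552, 140) [ 0.6777022  -0.54817064  0.03      ]
(array([ 0.62864193, -0.36513687,  0.31655411]), np.float64(0.03779385278767175)) (array([ 0.6689406 , -0.37150455,  0.35262043]), np.float64(0.00036361130456428814)) (array([ 0.6040136 , -0.38866138,  0.38930009]), np.float64(0.002900974050061496)) (array([ 0.61507441, -0.32594192,  0.37058201]), np.float64(0.0008417814125311934))
```

View pics/tz.png

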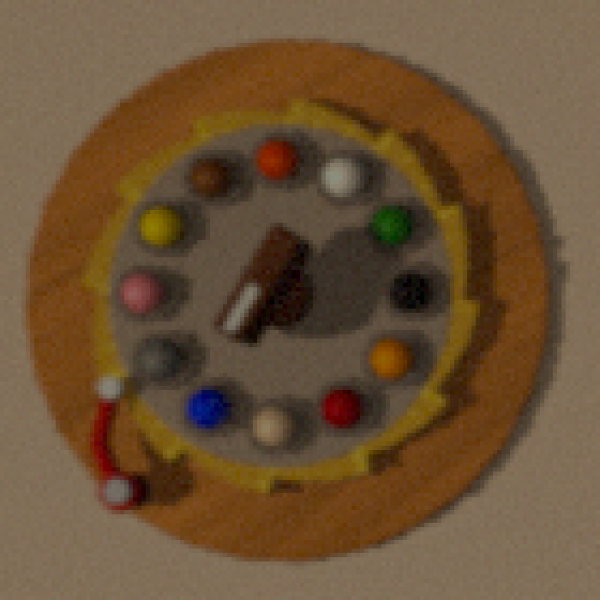

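View pics/sz.png

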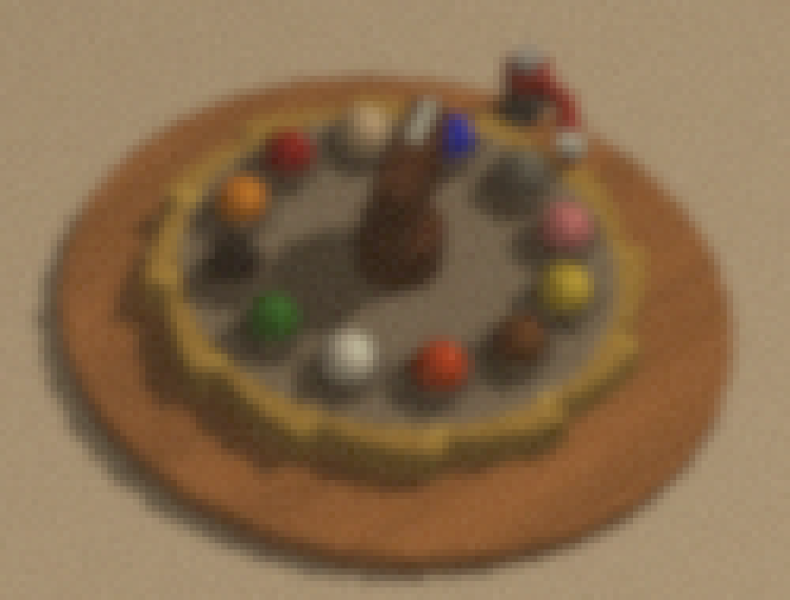

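Both crops show the pawl tip (top crop (108,387)) beside the grey bead at (160,358). Blue, at (208,408), is the next bead clockwise, so it is 1 notch short. The fin's white stroke is at top crop (240,308) and scene crop (422,120).

```bash
python3 - <<'E'
from h import *
T=lambda p:(180+p[0]*140/600-.5,125+p[1]*140/600-.5); S=lambda p:(330+p[0]*125/790-.5,160+p[1]*95/600-.5)
P=dict(orange=((391,357),(242,200)),red=((343,408),(290,151)),blue=((208,408),(456,136)),pink=((141,293),(568,224)),yellow=((160,226),(566,288)),ored=((277,158),(440,365)),white=((343,177),(350,355)),green=((391,224),(275,316)),brown=((211,177),(520,338)),cream=((272,425),(367,127)))
X=[]
for k,(a,b) in P.items():
    p,e=tri("top",T(a),"scene",S(b));X.append(p);print(k,p.round(4),round(e,4))
X=np.array(X);A=np.c_[2*X[:,:2],np.ones(len(X))];c=np.linalg.lstsq(A,(X[:,:2]**2).sum(1),rcond=None)[0]
print("centre",c[:2],"r",np.sqrt(c[2]+c[:2]@c[:2]),"z",X[:,2].mean())
d=X[2,:2]-c[:2];print("blue dir",np.degrees(np.arctan2(d[1],d[0])))
print("stroke",tri("top",T((240,308)),"scene",S((422,120))))
z=.092;f=[plane("top",T(q),z)[:2] for q in((282,228),(310,245),(222,332),(255,342))]
m=(f[2]+f[3]-f[0]-f[1])/2;print("fin mid",np.mean(f,0),"dir",np.degrees(np.arctan2(m[1],m[0])),"len",np.linalg.norm(m))
g=plane("top",T((108,387)),.04);print("pawl tip",g, np.degrees(np.arctan2(*(g[:2]-c[:2])[::-1])))
s=bot.state();r=R.from_quat(s["tool_rot"]).as_matrix();print(r.round(3),s["tool_pos"])
E
```

```text
orange [0.5262 0.032  0.0404] 0.0007
red [0.5015 0.0547 0.0408] 0.0002
blue [0.5005 0.12   0.0405] 0.002
pink [0.5548 0.1526 0.0414] 0.0003
yellow [0.5872 0.1443 0.0404] 0.0011
ored [0.621  0.0891 0.041 ] 0.001
white [0.6123 0.0572 0.041 ] 0.0006
green [0.5899 0.0334 0.0415] 0.0008
brown [0.6113 0.1208 0.0412] 0.0004
cream [0.4927 0.0875 0.0421] 0.0009
centre [0.55643009 0.08826743] r 0.06411508264844867 z 0.041024115315199686
blue dir 150.4099119749192
stroke (array([0.54423734, 0.09443584, 0.09207812]), np.float64(0.001671242134990583))
fin mid [0.55427311 0.08318109] dir 151.8289292332833 len 0.052485624267862865
pawl tip [0.50962444 0.16724006 0.04      ] 120.65445668376644
[[ 0.913  0.408 -0.001]
 [ 0.408 -0.913  0.002]
 [ 0.    -0.002 -1.   ]] [ 0.24434456 -0.54731024  0.22732629]
```

Call:
carry_out([
  [543,-454,0,0,0,-126.4],
  [543,-454,0,0,0,-126.4],
  [543,-454,0,0,0,-126.4],
  [543,-454,0,0,0,-126.4],
  [543,-454,0,0,0,-126.4],
  [543,-454,0,0,0,-126.4],
  [543,-454,0,0,0,-126.4],
  [543,-454,0,0,0,-126.4],
  [543,-454,0,0,0,-126.4],
  [543,-454,0,0,0,-126.4],
  [543,-454,0,0,0,-126.4],
  [543,-454,0,0,0,-126.4],
  [543,-454,0,0,0,-126.4],
  [543,-454,0,0,0,-126.4],
  [543,-454,0,0,0,-126.4],
  [543,-454,0,0,0,-126.4],
  [543,-454,0,0,0,-126.4],
  [543,-454,0,0,0,-126.4],
  [543,-454,0,0,0,-126.4],
  [543,-454,0,0,0,-126.4],
], fingers=60)

```text
time: 2.1
tool_pos: [0.5551, 0.087, 0.2282]
tool_rot: [0.256, 0.967, 0.0, -0.0]
ft_force: [-0.2, -0.4, 0.0]
grip_width: 0.0596
gripper_force: 0.0
```

```bash
cat >> h.py <<'E'
def wray(uv,s):
    c=bot.calibration("wrist");v=np.array([(uv[0]-c["cx"])/c["fx"],(uv[1]-c["cy"])/c["fy"]]);th=np.hypot(*v);k=np.sin(th)/th
    d=np.array([v[0]*k,-v[1]*k,-np.cos(th)]);M=np.array(c["tool_from_camera"]);r=R.from_quat(s["tool_rot"]).as_matrix()
    return r@M[:3,3]+s["tool_pos"],r@M[:3,:3]@d
def wplane(uv,s,z):
    e,d=wray(uv,s);return e+d*(z-e[2])/d[2]
E
python3 - <<'E'
from h import *
s=bot.state();w=bot.capture("wrist");cv2.imwrite("pics/w1.png",w[:,:,::-1])
np.save("w1.npy",w);import pickle;pickle.dump(s,open("s1.pkl","wb"))
print(s["time"],s["tool_pos"],R.from_quat(s["tool_rot"]).as_matrix().round(3),s["joints"],s["grip_width"])
E
```

```text
2.1 [0.55509194 0.08703608 0.22824842] [[-0.869  0.495 -0.   ]
 [ 0.495  0.869  0.   ]
 [ 0.     0.    -1.   ]] [ 3.25638791e-02  3.04095622e-01  1.59339323e+00  4.82653443e-05
  1.24413205e+00 -1.02022099e+00] 0.059605440541900236
```

View pics/w1.png

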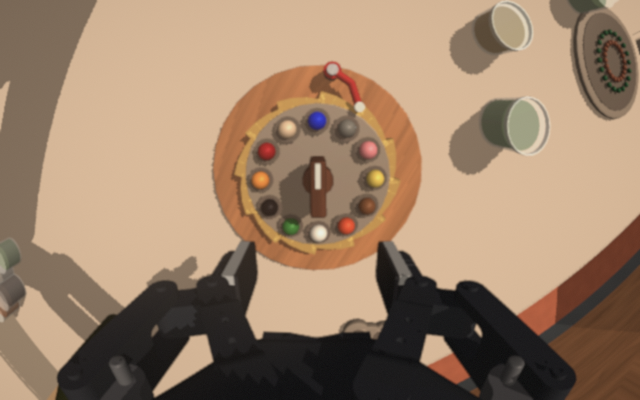

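The wrist view shows the fin upright between the pads, top ends (317.5,158) to (318,216). Blue is at (317,120), and the pawl tip at (359,107) is by the grey bead at (348,128).

```bash
python3 - <<'E'
from h import *
import pickle;s=pickle.load(open("s1.pkl","rb"))
a,b=wplane((317.5,158),s,.092),wplane((318,216),s,.092);print(a,b,(a+b)/2,np.degrees(np.arctan2(*(a-b)[1::-1])),np.linalg.norm(a-b))
B=[(317,120),(288,129),(267,151),(261,179),(270,207),(291,226),(319,232),(347,226),(367,205),(376,178),(369,149),(348,128)]
X=np.array([wplane(p,s,.04) for p in B]);print(X[:,:2].mean(0),np.degrees(np.arctan2(*(X[0]-X[6])[1::-1])))
E
```

```text
[0.52953472 0.10174267 0.092     ] [0.57864223 0.07437505 0.092     ] [0.55408848 0.08805886 0.092     ] 150.8690752015149 0.056218626019313205
[0.55650832 0.08771347] 151.39470789136095
```

Call:
carry_out([
  [0,1,40,0,0,0],
  [0,1,80,0,0,0],
  [0,1,110,0,0,0],
  [0,1,130,0,0,0],
  [0,1,145,0,0,0],
  [0,1,153,0,0,0],
  [0,1,153,0,0,0],
  [0,1,153,0,0,0],
])

```text
time: 2.95
tool_pos: [0.5564, 0.0888, 0.0757]
tool_rot: [0.255, 0.967, 0.0, 0.0]
ft_force: [0.3, 0.2, -0.2]
grip_width: 0.0599
gripper_force: 0.0
```

Call:
carry_out([
  [0,0,0,0,0,0],
  [0,0,0,0,0,0],
  [0,0,0,0,0,0],
  [0,0,0,0,0,0],
  [0,0,0,0,0,0],
  [0,0,0,0,0,0],
  [0,0,0,0,0,0],
  [0,0,0,0,0,0],
], fingers=0, squeeze=40)

```text
time: 3.75
tool_pos: [0.5559, 0.0882, 0.076]
tool_rot: [0.255, 0.967, -0.0, 0.0]
ft_force: [-2.2, -2.9, 5.7]
grip_width: 0.015
gripper_force: 39.9
```

Call:
carry_out([
  [0,0,0,0,0,4],
  [0,0,0,0,0,8],
  [0,0,0,0,0,12],
  [0,0,0,0,0,16],
  [0,0,0,0,0,20],
  [0,0,0,0,0,24],
  [0,0,0,0,0,28],
  [0,0,0,0,0,32],
  [0,0,0,0,0,36],
  [0,0,0,0,0,40],
  [0,0,0,0,0,44],
  [0,0,0,0,0,44],
  [0,0,0,0,0,44],
])

```text
time: 5.05
tool_pos: [0.5571, 0.0892, 0.076]
tool_rot: [0.598, 0.802, 0.001, 0.001]
ft_force: [0.6, 1.7, 6.7]
grip_width: 0.0152
gripper_force: 40.0
```

```bash
python3 - <<'E'
from h import *
s=bot.state();w=bot.capture("wrist");t=bot.capture("top");
a=cv2.resize(t[125:265,180:320],(400,400),interpolation=3)
w2=w
cv2.imwrite("pics/w2.png",np.hstack([w[:,120:520],a])[:,:,::-1])
x=R.from_quat(s["tool_rot"]).as_matrix()[:,0];print(np.degrees(np.arctan2(x[1],x[0])),s["torque"],s["ft_force"],s["tool_pos"])
E
```

```text
106.55866004534904 [ 0.21078255 -0.19880759  0.07668364] [0.57414222 1.65017784 6.74631377] [0.55708604 0.08918092 0.075993  ]
```

View pics/w2.png

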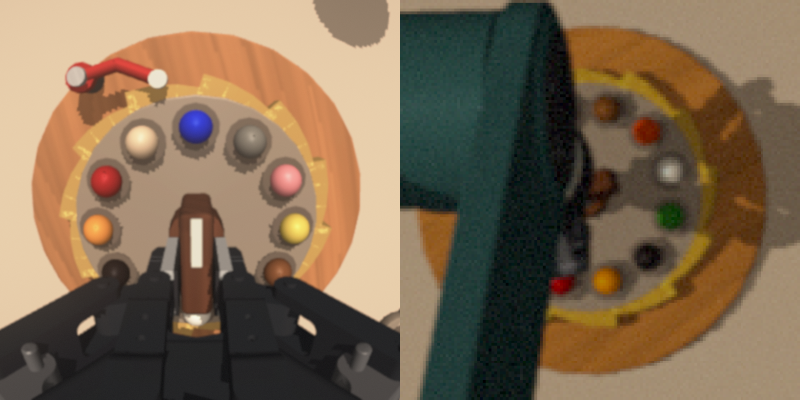

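In the wrist view the pawl tip at (157,79) now sits between the blue bead (196,127) and the cream one (141,140), about half a notch past blue. I'll release so the wheel can slide back.

Call:
carry_out([
  [0,0,0,0,0,0],
  [0,0,0,0,0,0],
  [0,0,0,0,0,0],
  [0,0,0,0,0,0],
  [0,0,0,0,0,0],
  [0,0,0,0,0,0],
  [0,0,0,0,0,0],
  [0,0,0,0,0,0],
  [0,0,0,0,0,0],
  [0,0,0,0,0,0],
], fingers=65)

```text
time: 6.15
tool_pos: [0.5558, 0.0889, 0.0751]
tool_rot: [0.599, 0.801, 0.0, -0.0]
ft_force: [-0.1, 0.8, -0.4]
grip_width: 0.0646
gripper_force: 0.0
```

Call:
carry_out([
  [0,0,-10,0,0,0],
  [0,0,-30,0,0,0],
  [0,0,-60,0,0,0],
  [0,0,-100,0,0,0],
  [0,0,-140,0,0,0],
  [0,0,-150,0,0,0],
  [0,0,-150,0,0,0],
  [0,0,-150,0,0,0],
  [0,0,-150,0,0,0],
])

```text
time: 7.05
tool_pos: [0.5545, 0.0888, 0.2234]
tool_rot: [0.599, 0.801, -0.001, -0.001]
ft_force: [-0.4, 0.4, 0.7]
grip_width: 0.0651
gripper_force: 0.0
```

```bash
python3 - <<'E'
from h import *
s=bot.state();w=bot.capture("wrist")
cv2.imwrite("pics/w3.png",cv2.resize(w[40:280,180:460],(700,600))[:,:,::-1])
print(s["time"],s["tool_pos"],s["ft_force"])
E
```

```text
7.05 [0.55447188 0.0888072  0.22336722] [-0.41619103  0.43578085  0.73079467]
```

View pics/w3.png

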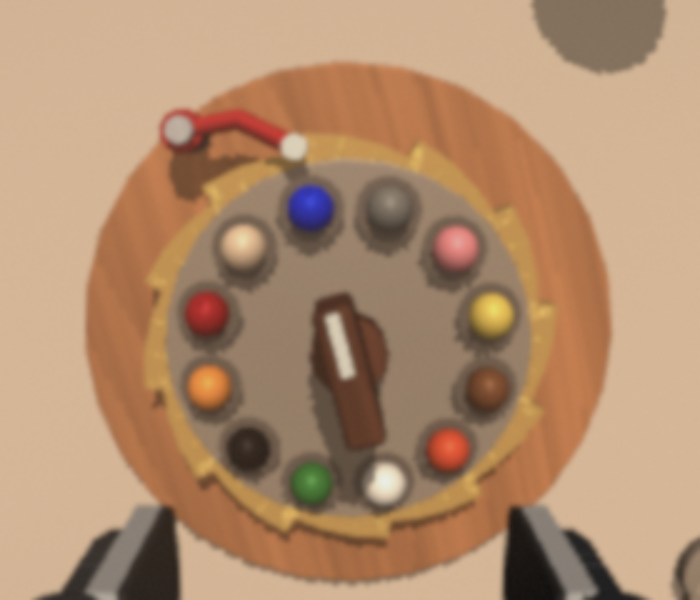

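The pawl's white tip at (293,147) sits in the notch beside the blue bead at (311,208), which is in line with it. The wheel has slid back home, and the gripper is clear.

```bash
python3 -c "
from rig import bot
print(bot.sign_off())"
```

```text
the job is handed in; nothing more can be done
None
```

I turned the carousel clockwise one notch, and the pawl is clicked home in the notch beside the blue bead. The arm stayed well clear of the bottle, and I handed the job in at about 7 s.

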